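# Probe the field on the axis of a wound coil

### The arm

A 6-joint arm with a two-finger parallel gripper is mounted at the origin on a cart in front of the work surface, level with it; the furniture and walls round the work are solid. World frame = base frame: x ahead of the robot, y to its left, z up, the work surface at z = 0. Lengths are in m, angles in rad, forces in N, time in s.
With the tool pointing down it reaches from about 0.35 to 1 m from the base axis. Payload 7.1 kg.
Tool frame: the origin (TCP) lies midway between the tips of the shut fingers; the grasp point (between the pads) lies 19 mm behind it (arm.grip_point_offset is the z of the grasp point in the tool frame, in m); z points along the fingers, y is the line along which they close (so a half turn about z gives the same grasp; the last joint's range is limited). The gripper opens to 85 mm and grips with 20 to 120 N. Pads are 22 mm wide; open, the fingers measure 114 mm over their backs; the gripper's body (76 mm by 85 mm) begins 54 mm behind the grasp point. The pads swing forward as they close: fully open they stand 13 mm farther back than shut.
Start: joints at [1.288, 0.423, 1.63, -0, 1.089, -0.019], TCP at [0.163, 0.603, 0.231] pointing down, gripper open.
Joint ranges: [-3, 3], [-0.9, 2.11], [0.09, 2.58], [-1.31, 4.45], [0.11, 2.69], [-2.54, 2.54]. Speed limits (rad/s): [2.39, 2.39, 3.01, 3.14, 3.14, 3.14].

### API

Orientations are given as a unit quaternion [x, y, z, w].
In Python, from rig import arm gives the robot as it stands. Calls block until the motion is done:
- arm.move_to(position, orientation): joint-space move of the TCP to a pose.
- arm.move_linear(position, orientation=None, v=0.15): straight line of the TCP; orientation=None keeps the orientation; v is the mean speed in m/s.
- arm.goto_joints(angles): joint-space move.
- arm.grip(opening, grip_force=None): opening from 0.0 (shut) to 1.0 (fully open); grip_force is the grip in N (None keeps the last); returns when the fingers have stopped.
- arm.dwell(seconds).
- arm.ik(position, orientation): joint angles nearest the present ones, or None.
- arm.read_state(): the state.
- arm.get_image(name): name is "scene" or "top" or "wrist"; returns the picture (384x512x3 uint8, red, green, blue); there is no depth.
- arm.get_calibration(name): a dict with "fx", "fy", "cx", "cy" (pixels), "view" (4x4, takes a point from world to camera coordinates). Camera axes: x right, y down, z forward; pixel columns grow to the right and rows downward; lengths in m; the calibration is good to about 2 mm. A picture is of the moment at which its call begins: read the wrist's pose just before it. get_calibration takes no time and is no camera call; for the wrist camera it gives the pose at the moment of the call.
A pose or a line that the arm cannot do raises arm.Unreachable and nothing moves.
- arm.hand_in(): hands the job in; it is judged then, once.
The state is a dict: "time_s": time; "qpos": joint angles; "qvel": joint speeds; "effort": joint torques, N m; "tool_pos": TCP position; "eef_rot": TCP orientation; "wrist_force": force on the tool from outside, world axes, zero at the start; "wrist_torque": the same for the moment, N m; "finger_gap": opening from 0.0 (shut) to 1.0 (fully open); "finger_force": force on a finger pad.
Only numpy, scipy, OpenCV 4.12 (cv2) and the standard library are available. Lean on these libraries where they do the work, as an engineer would, in place of code of your own. Each camera call takes 0.05 s, during which the arm holds its last target. There are 200 camera calls.

### The job

Set the bare copper coil gently into the round nest of the coil exciter so that it sits fully home and let go of it; then lift the field probe out of its zero chamber and lower its stem straight down the coil's bore, without touching the coil or the exciter, until the red ring on the stem is level with the coil's top face. Finish holding the probe there in the gripper, upright, still and centred in the bore; leave the green coil and everything else on the bench undisturbed.

Things in the scene. Friction and masses are not known exactly. Their poses are not given: they have to be found in the camera images.
- copper_coil: the coil to test: bobbin with black flanges and a bare copper winding, a cylinder 50 mm in diameter and 48 mm tall (winding flush with the flanges), with a bore 16 mm in diameter right through along its axis; about 0.22 kg, stands upright on the bench. Origin at the centre of its underside, z up along the bore
- copper_coil_middle (a point): point on the bore axis at half the copper coil's height, 24 mm above its underside and 24 mm below its top face
- copper_coil_mouth (a point): centre of the bore's mouth in the copper coil's top face, 48 mm above its underside
- green_coil: the same coil wound with green wire; not to be tested, a bystander. Origin at the centre of its underside
- stand: the coil exciter, fixed to the bench: grey box 120 x 96 mm, its top 32 mm above the bench, a column, and on it a white square nest block 66 x 66 mm whose top is 58 mm above the bench. Origin at the centre of its underside
- nest (a point): centre of the floor of the nest, the round recess in the white block: 54 mm in diameter (2 mm wider than the coil all round, mouth slightly chamfered), 6 mm deep, floor 52 mm above the bench with two brass feed rings; a coil sits home when its underside lies on this floor
- zero_chamber: zero chamber, fixed on the 2 mm thick blue mat: upright steel cylinder 48 mm in diameter on a 64 mm foot, 85 mm tall, with a blind bore 13 mm in diameter from the top, in which the probe's stem is parked. Origin at the centre of its underside
- probe: cordless field probe, parked upright, stem down, in the zero chamber; about 0.07 kg, 161 mm long. Origin at the tip, z up along the stem: stem 7 mm in diameter from 0 to 75 mm with a white tip and a red ring centred 24 mm above the tip; collar 17 mm in diameter from 75 to 83 mm (its lower face rests on the chamber's top, tip 10 mm above the chamber's underside); grey handle from 81 to 161 mm, 26 mm wide along x, 16 mm thick along y, to be gripped across the 16 mm
- probe_tip (a point): the lower end of the probe's stem, on its axis
- probe_ring (a point): centre of the red ring on the stem, 24 mm above the tip
- probe_grip (a point): centre of the probe's handle, 121 mm above the tip
- board: green circuit board, 140 x 100 x 15 mm, lying flat; a bystander
- reel: reel of solder wire with blue flanges, 56 mm across, 58 mm tall; a bystander
- cutters: side cutters with orange grips, 126 x 53 x 13 mm, lying flat; a bystander
- driver: small screwdriver with a red handle, 151 mm long, 13 mm thick, lying flat; a bystander
- marker: black marker with a blue cap, 135 mm long, 12 mm thick, lying flat; a bystander

How it is judged:
On the way, in this order (a step that is already met when the one before it is completed fails the run):
1. the copper coil sits home in the nest and has been let go (z of copper_coil in the frame of nest between -0.002 and 0.002 m and horizontal distance between copper_coil and nest below 0.0035 m and angle between copper_coil's own z axis and vertical below 0.04 rad and contact force between the fingers and copper_coil below 0.05 N), for 0.2 s.
2. the probe is held clear above the coil's height, out of its zero chamber (height (world z) of probe_tip above 0.102 m and contact force between the fingers and probe above 1 N), for 0.1 s.
At the end, for the whole second after the job is handed in: Coil home in the nest (underside within 2 mm of its floor, 3.5 mm of its centre), upright and let go; probe held by the gripper, still, upright within 4 degrees, red ring within 5 mm of the coil's top face in height, tip and ring each within 3 mm of the bore axis, touching nothing but the fingers (all of step 1 and contact force between the fingers and probe above 1 N and horizontal distance between probe_tip and copper_coil_middle below 0.003 m and horizontal distance between probe_ring and copper_coil_mouth below 0.003 m and z of probe_ring in the frame of copper_coil_mouth between -0.005 and 0.005 m and angle between probe's own z axis and vertical below 0.07 rad and linear speed of probe below 0.01 m/s and contact force between probe and copper_coil below 0.05 N); the arm keeps its last pose, push and grip.
It fails at once if the probe touches a coil or the exciter (contact force between probe and copper_coil above 0.2 N or contact force between probe and green_coil above 0.2 N or contact force between probe and stand above 0.2 N).
It fails at once if the copper coil falls or is slammed into the nest (horizontal distance between copper_coil and nest below 0.01 m and z of copper_coil in the frame of nest below 0.006 m and linear speed of copper_coil above 0.3 m/s).
It fails at once if a bystander is shifted by more than 20 mm (distance of any of green_coil, board, reel, cutters, driver, marker from where it was at the start of the episode above 0.02 m).
It also fails if it takes over 51 s, if anything falls off the work surface, if the arm or the gripper's body presses on something with over 40 N, if the wrist force passes 120 N, or if a joint passes its speed limit or range.

## Working session

There is one attempt and no reset: what is moved stays moved. The work goes in short steps, each a Python script; the robot and the scene stay as the last script left them, time stands still between calls to the robot, and variables do not carry over. Pictures are saved under pics/ and viewed, at most 10 in all, crops included, and the job is handed in when it is done.

```bash
mkdir -p pics; ls
python3 - <<'E'
from rig import arm
import cv2,numpy as np
for n in("top","scene"):
    cv2.imwrite(f"pics/{n}0.png",cv2.cvtColor(arm.get_image(n),cv2.COLOR_RGB2BGR))
    c=arm.get_calibration(n);print(n,c["fx"],c["cx"],c["cy"],np.round(c["view"],4).tolist())
c=arm.get_calibration("wrist");print(c["fx"],np.round(c["view"],4).tolist())
s=arm.read_state();print(s["time_s"],s["eef_rot"],s["tool_pos"],arm.grip_point_offset)
E
```

```text
pics
top 412.6800924680581 255.60484552232674 193.21570044724743 [[0.021, -0.9998, 0.0038, 0.1058], [-0.9985, -0.0212, -0.0498, 0.5549], [0.0499, -0.0028, -0.9988, 1.1224], [0.0, 0.0, 0.0, 1.0]]
scene 442.9394111154315 252.87024330654083 188.17906575197313 [[0.7867, -0.6174, -0.0055, -0.3673], [-0.4446, -0.5603, -0.6989, 0.4108], [0.4284, 0.5522, -0.7152, 0.9491], [0.0, 0.0, 0.0, 1.0]]
334.40996521945567 [[0.2604, 0.9655, -0.0016, -0.6244], [0.9199, -0.2476, 0.3042, -0.0402], [0.2933, -0.0807, -0.9526, 0.3789], [0.0, 0.0, 0.0, 1.0]]
0.1 [ 1.31540562e-01  9.91310526e-01 -7.10445171e-04 -1.30175610e-04] [0.16279134 0.60288873 0.230604  ] -0.0187
```

View pics/top0.png

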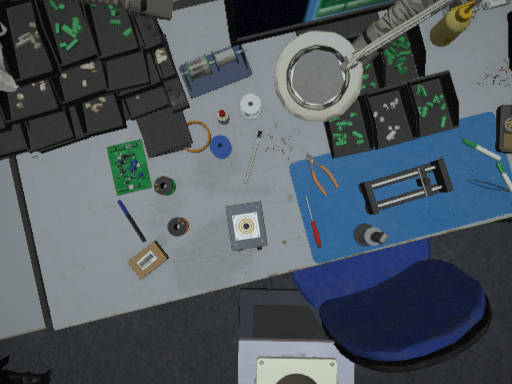

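View pics/scene0.png

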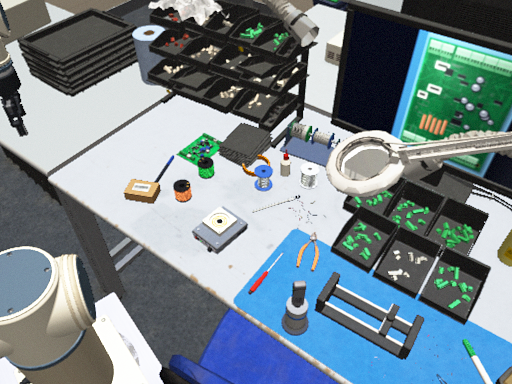

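Top view: copper coil at about (178,227), green coil at (165,186), nest at (246,227), chamber and probe at about (365,235). I'll zoom in for detail.

```bash
cat > h.py <<'E'
import numpy as np,cv2
def ray(c,u,v,z):
    V=np.array(c["view"]);R=V[:3,:3];o=-R.T@V[:3,3]
    d=R.T@np.array([(u-c["cx"])/c["fx"],(v-c["cy"])/c["fy"],1]);return o+d*(z-o[2])/d[2]
def proj(c,p):
    q=np.array(c["view"])@np.append(p,1);return np.array([c["fx"]*q[0]/q[2]+c["cx"],c["fy"]*q[1]/q[2]+c["cy"]])
def quat(yaw):  # tool down, tool y axis at world yaw+90deg mod 180
    return [np.cos(yaw/2),np.sin(yaw/2),0,0]
def save(n,im,s=1,box=None):
    if box: im=im[box[1]:box[3],box[0]:box[2]]
    im=cv2.resize(im,None,fx=s,fy=s,interpolation=cv2.INTER_CUBIC)
    cv2.imwrite("pics/"+n,cv2.cvtColor(im,cv2.COLOR_RGB2BGR))
E
python3 - <<'E'
from h import *;from rig import arm
c=arm.get_calibration("top")
for n,u,v,z in(("cu",178,227,.048),("gr",165,186,.048),("nest",246,227,.055),("cham",362,235,.05),("probetop",380,240,.173)): print(n,ray(c,u,v,z).round(4))
a=cv2.imread("pics/top0.png");b=cv2.imread("pics/scene0.png")
A=cv2.resize(a[170:260,140:280],None,fx=5,fy=5,interpolation=2)[:,:];B=cv2.resize(a[210:255,335:405],None,fx=5,fy=5,interpolation=2)
C=cv2.resize(b[270:340,270:320],None,fx=3.2,fy=3.2,interpolation=2)
o=np.zeros((600,700,3),np.uint8);o[:300]=A[150:450];o[300:525,:350]=B;o[300:300+C.shape[0],400:400+C.shape[1]]=C
cv2.imwrite("pics/crop.png",o)
E
```

```text
cu [0.4566 0.3218 0.048 ]
gr [0.565  0.3598 0.048 ]
nest [0.4606 0.1411 0.055 ]
cham [ 0.4457 -0.167   0.05  ]
probetop [ 0.4405 -0.1773  0.173 ]
```

View pics/crop.png

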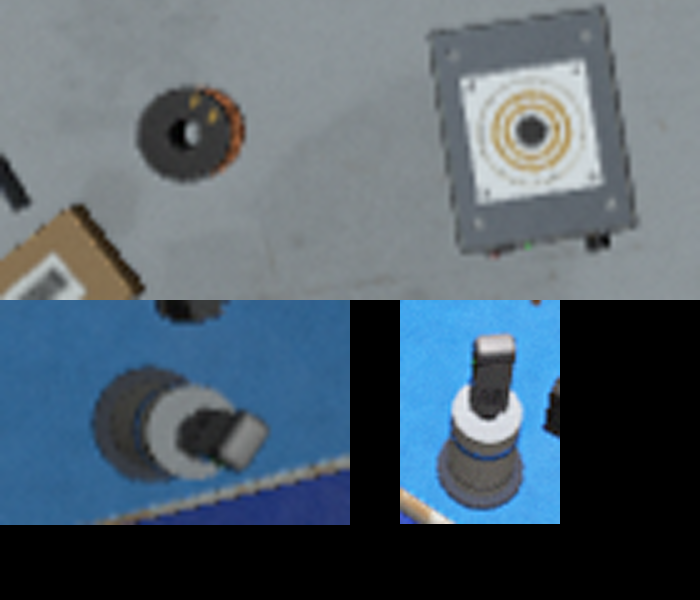

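The crop shows the coil's top centre at (177.4,226.6), the nest at (246.2,226.2), and the handle top at (384,238) with its wide axis at about -30° yaw. Next I'll refine these with the wrist camera.

Run:
```python
from h import *;from rig import arm
import pickle
c=arm.get_calibration("top")
P={"coil":ray(c,177.4,226.6,.048),"nest":ray(c,246.2,226.2,.052),"chamtop":ray(c,373,236.4,.087),"probe":ray(c,383.8,238,.173)}
print({k:v.round(4) for k,v in P.items()})
D={}
ims=[]
for k,z in(("probe",.27),("nest",.2),("coil",.2)):
    p=P[k];az=np.arctan2(p[1],p[0])
    arm.move_to([p[0],p[1],z],quat(az+np.pi/2));arm.dwell(.2)
    cc=arm.get_calibration("wrist");im=arm.get_image("wrist");D[k]=(cc,im);ims.append(im)
    print(k,arm.read_state()["time_s"],arm.read_state()["qpos"].round(3),proj(cc,p).round(1))
pickle.dump((P,D),open("d.pkl","wb"))
o=np.zeros((600,800,3),np.uint8)
for i,im in enumerate(ims): o[(i//2)*300:(i//2)*300+300,(i%2)*400:(i%2)*400+400]=cv2.resize(im,(400,300),interpolation=cv2.INTER_AREA)
save("w1.png",o)
```

```text
{'coil': array([0.4576, 0.3234, 0.048 ]), 'nest': array([0.4626, 0.1407, 0.052 ]), 'chamtop': array([ 0.4444, -0.1856,  0.087 ]), 'probe': array([ 0.4454, -0.1863,  0.173 ])}
probe 3.3 [-0.42   0.163  1.899  0.     1.08  -0.025] [253.8 191.9]
nest 4.8167 [ 0.269  0.26   1.962 -0.     0.92  -0.025] [253.7 172. ]
coil 5.825 [ 0.592  0.368  1.8   -0.     0.974 -0.021] [254.9 170.1]
```

View pics/w1.png

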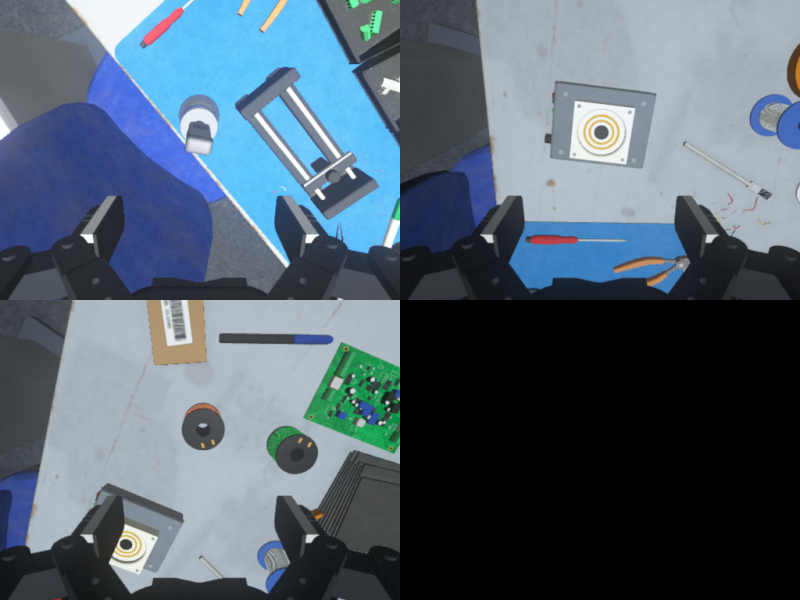

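The wrist views (half-scale tiles) show the handle top at about (199,143), the nest rings at (200,131) and the coil at (204,128) within their tiles. Now I'll fit them precisely.

```bash
cat >> h.py <<'E'
from scipy.optimize import minimize
def fitcirc(c,im,x,y,z,r,sgn=1):
    """circle of radius r at height z: maximise outward brightness step"""
    g=cv2.GaussianBlur(cv2.cvtColor(im,cv2.COLOR_RGB2GRAY).astype(np.float32),(0,0),1);t=np.linspace(0,2*np.pi,180)
    def f(p):
        s=[]
        for d in(-.0012,.0012):
            q=np.array([proj(c,[p[0]+(r+d)*np.cos(a),p[1]+(r+d)*np.sin(a),z]) for a in t],np.float32)
            s.append(cv2.remap(g,q[:,0].copy(),q[:,1].copy(),cv2.INTER_LINEAR).ravel())
        return -np.mean(np.clip(sgn*(s[1]-s[0]),-30,30))
    best=min(((f((x+a,y+b)),x+a,y+b) for a in np.arange(-.008,.0081,.002) for b in np.arange(-.008,.0081,.002)))
    m=minimize(f,best[1:],method="Nelder-Mead",options=dict(initial_simplex=[best[1:],(best[1]+.001,best[2]),(best[1],best[2]+.001)],xatol=1e-5));return m.x,m.fun
def draw(c,im,x,y,z,r,col=(255,0,0)):
    q=np.array([proj(c,[x+r*np.cos(a),y+r*np.sin(a),z]) for a in np.linspace(0,6.2832,60)])
    cv2.polylines(im,[np.int32(q*16).reshape(-1,1,2)],True,col,1,cv2.LINE_AA,4)
E
python3 - <<'E'
from h import *;import pickle
P,D=pickle.load(open("d.pkl","rb"))
o=[]
c,im=D["coil"];a=ray(c,261,164,.048);x,f=fitcirc(c,im,a[0],a[1],.048,.025);print("coil",x,f);
xb,fb=fitcirc(c,im,x[0],x[1],.048,.008,-1);print("bore",xb,fb)
i=im.copy();draw(c,i,*x,.048,.025);draw(c,i,*xb,.048,.008,(0,255,0));o.append(cv2.resize(i[124:204,211:311],None,fx=4,fy=4,interpolation=2))
c,im=D["nest"];hsv=cv2.cvtColor(im,cv2.COLOR_RGB2HSV)
m=cv2.inRange(hsv,(10,90,90),(30,255,255));m[:120]=0;m[220:]=0;m[:,:200]=0;m[:,310:]=0
ys,xs=np.nonzero(m);h=cv2.convexHull(np.c_[xs,ys].astype(np.int32));e=cv2.fitEllipse(h);print("brass",e,ray(c,*e[0],.052))
n=ray(c,*e[0],.052);x,f=fitcirc(c,im,n[0],n[1],.058,.0275,1);x2,f2=fitcirc(c,im,n[0],n[1],.052,.0055,1);print("mouth",x,f,"hole",x2,f2)
i=im.copy();draw(c,i,*n[:2],.052,.017);draw(c,i,*n[:2],.058,.027,(0,255,0));o.append(cv2.resize(i[128:208,206:306],None,fx=4,fy=4,interpolation=2))
c,im=D["probe"]
q=proj(c,P["probe"]);print(q);i=im.copy();s=np.s_[140:210,215:295]
g=cv2.cvtColor(im,cv2.COLOR_RGB2GRAY);print(g[165:200:3,232:276:3])
o.append(cv2.resize(im[s],(400,350),interpolation=2))
O=np.zeros((600,800,3),np.uint8)
for k,t in enumerate(o[:2]):O[:320,k*400:k*400+400]=t
O[320:600,:320]=cv2.resize(im[s],(320,280),interpolation=2)
save("fit1.png",O)
E
```

```text
coil [0.45882479 0.32916288] -29.98519515991211
bore [0.4532322  0.33618506] -9.748371124267578
brass ((257.3866271972656, 168.68482971191406), (44.2086296081543, 45.721336364746094), 91.69367218017578) [0.46488221 0.1445095  0.052     ]
mouth [0.46475114 0.145118  ] -18.486013412475586 hole [0.46081398 0.14228989] -18.13314437866211
[253.7966916  191.94569422]
[[235 235 235 136 107 108 107 110 104 105  96 105 156 237 237]
 [228 237 237  94 104 110 109 112 110 111 109 113 114 239 239]
 [198 233 199  89 107 110 113 109 111 111 112 109 112 236 235]
 [218 230 184 101 106 108  97  94  91 103 115 111 112 236 225]
 [241 177 163 156 176 162 146 129 120 113 114 108  93 131 177]
 [191 244 119 194 222 219 216 210 198 189 175 159 137  97 175]
 [123 196 119 199 231 235 237 237 237 233 229 224 208 147 175]
 [119 118 146 201 225 226 228 232 234 237 240 243 226 149 175]
 [120 115 159 202 215 221 223 223 226 230 233 235 203 155 179]
 [117 120 135 188 201 209 213 216 220 222 224 228 190 164 175]
 [120 122 119 118 135 172 170 178 189 201 210 213 181 174 177]
 [123 122 120 121 119 185 240 183 168 168 155 161 175 176 176]]
```

View pics/fit1.png

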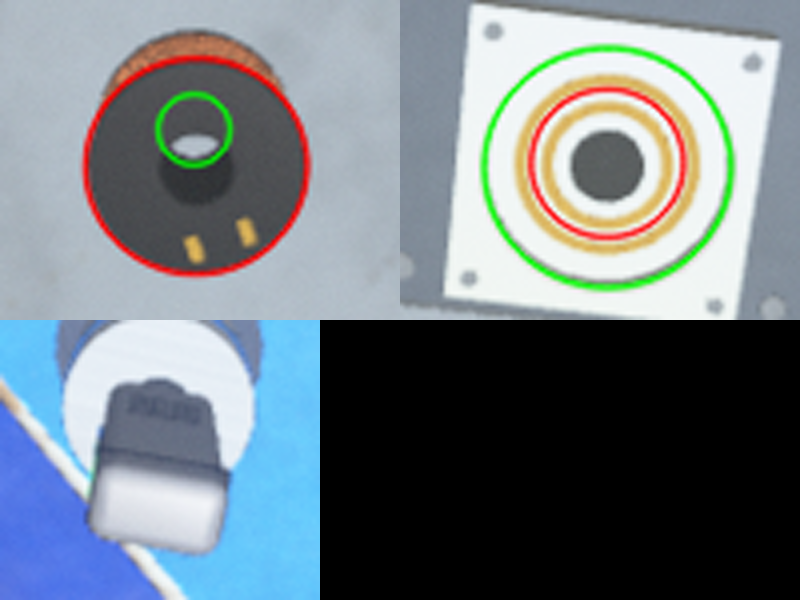

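Coil at (0.4588, 0.3292) and nest at (0.4649, 0.1445); both overlays match well. The handle top is at about (255,187). Now to grasp the coil.

Run:
```python
from h import *;from rig import arm
import pickle
x,y=.4588,.3292;q=quat(np.arctan2(y,x)+np.pi/2)
c=pickle.load(open("d.pkl","rb"))[1]["probe"][0]
K=[ray(c,u,v,.173) for u,v in((241.3,176.3),(272.5,179.5),(269.5,198.8),(237,193.8))];print("probe top",np.mean(K,0),[np.linalg.norm(K[i]-K[(i+1)%4]).round(4) for i in range(4)],np.degrees([np.arctan2(*(K[1]-K[0])[1::-1]),np.arctan2(*(K[2]-K[3])[1::-1])]))
arm.grip(1.0,40);arm.move_linear([x,y,.08],q,v=.25);arm.move_linear([x,y,.0145],q,v=.1)
print(arm.read_state()["wrist_force"].round(1))
arm.grip(0.3,40);s=arm.read_state();print(s["finger_gap"],s["finger_force"],s["wrist_force"].round(2))
arm.move_linear([x,y,.13],q,v=.15);arm.dwell(.2)
s=arm.read_state();print(s["time_s"],s["finger_gap"],s["finger_force"],s["wrist_force"].round(2),s["tool_pos"])
c=arm.get_calibration("wrist");im=arm.get_image("wrist");pickle.dump((c,im),open("held.pkl","wb"))
z=s["tool_pos"][2]+.048-.0145
print(fitcirc(c,im,x,y,z,.025))
i=im.copy();draw(c,i,x,y,z,.025);save("held.png",i)
```

```text
probe top [ 0.4477025  -0.18316782  0.173     ] [np.float64(0.0233), np.float64(0.0153), np.float64(0.0248), np.float64(0.0141)] [-28.70712911 -31.86647862]
[-0.  -0.5 -0.8]
0.5652894800776057 42.11131271207705 [-0.61 -0.44  6.28]
9.0333 0.5659671052429762 41.51496596750803 [-0.09 -0.14 -1.78] [0.45829092 0.32880729 0.1289369 ]
(array([0.45803852, 0.33033862]), np.float64(-21.96316146850586))
```

View pics/held.png

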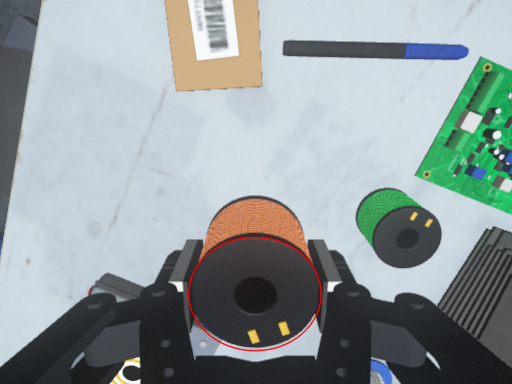

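The coil is held squarely, with its top face inside the red circle. Carrying it to the nest.

Run:
```python
from h import *;from rig import arm
X,Y=.4649,.1445;q=quat(np.arctan2(Y,X)+np.pi/2)
arm.move_to([X,Y,.13],q);arm.move_linear([X,Y,.085],q,v=.1);arm.dwell(.3)
s=arm.read_state();e=np.array([X,Y])-s["tool_pos"][:2];print(s["tool_pos"],s["wrist_force"].round(2),e);cx,cy=np.array([X,Y])+e
f0=s["wrist_force"][2]
c=arm.get_calibration("top");im=arm.get_image("top");save("tn.png",im)
for z in np.arange(.081,.0630,-.002):
    arm.move_linear([cx,cy,z],q,v=.03);s=arm.read_state();print(round(z,4),s["tool_pos"].round(4),s["wrist_force"].round(2),round(s["time_s"],2))
    if abs(s["wrist_force"][2]-f0)>6:break
```

```text
[0.46528106 0.14460795 0.08551155] [ 1.01  0.39 -1.33] [-0.00038106 -0.00010795]
0.081 [0.4643 0.1443 0.0808] [ 0.92  0.44 -2.23] 11.08
0.079 [0.4644 0.1444 0.0789] [ 0.23  0.17 -2.69] 11.33
0.077 [0.4644 0.1444 0.0769] [-0.45 -0.2  -2.53] 11.58
0.075 [0.4644 0.1444 0.0749] [ 0.19 -0.77 -1.6 ] 11.83
0.073 [0.4644 0.1444 0.0729] [ 0.15  0.1  -2.9 ] 12.08
0.071 [0.4644 0.1444 0.0709] [ 0.34 -1.18 -1.99] 12.33
0.069 [0.4644 0.1444 0.0689] [ 0.16 -0.26 -1.54] 12.58
0.067 [0.4648 0.1444 0.0672] [-0.67  0.13  1.6 ] 12.83
0.065 [0.4648 0.1445 0.0669] [-6.49 -1.68 26.55] 13.08
```

Contact came at TCP z ≈ 0.067, which matches the nest floor. Easing off, releasing, retreating, then heading to the probe for a look.

Run:
```python
from h import *;from rig import arm
import pickle
X,Y=.4645,.1444;q=quat(np.arctan2(Y,X)+np.pi/2)
arm.move_linear([X,Y,.0670],q,v=.03);print(arm.read_state()["wrist_force"].round(1))
arm.grip(1.0);arm.dwell(.1);print(arm.read_state()["finger_force"])
arm.move_linear([X,Y,.13],q,v=.12);arm.move_linear([X,Y,.25],q,v=.25);arm.dwell(.2)
D={};D["cn"]=(arm.get_calibration("wrist"),arm.get_image("wrist"))
c,im=D["cn"];x,f=fitcirc(c,im,X,Y,.100,.025);print("coil in nest",x,f)
i=im.copy();draw(c,i,*x,.100,.025)
# probe view: gripper y across the handle's 16 mm; wide axis -30deg -> tool x at 150deg or -30deg
for yaw in(np.radians(-30),np.radians(150)):
    j=arm.ik([.4477,-.1832,.30],quat(yaw));print(np.degrees(yaw),None if j is None else j.round(2))
yaw=min((np.radians(-30),np.radians(150)),key=lambda a:9 if arm.ik([.4477,-.1832,.30],quat(a)) is None else abs(arm.ik([.4477,-.1832,.30],quat(a))[5]))
arm.move_to([.4477,-.1832,.27],quat(yaw));arm.dwell(.2)
D["pr"]=(arm.get_calibration("wrist"),arm.get_image("wrist"));print(arm.read_state()["time_s"],arm.read_state()["tool_pos"])
pickle.dump(D,open("d2.pkl","wb"))
c,im=D["pr"];u,v=proj(c,[.4477,-.1832,.13]).astype(int);print(u,v)
A=cv2.resize(i[100:250,156:356],(400,300),interpolation=2)
u0,v0=u-60,max(v-60,0);print(u0,v0);B=cv2.resize(im[v0:v0+100,u0:u0+120],None,fx=6,fy=6,interpolation=2)[:600,:]
save("cn.png",A);save("pr.png",B[:600])
```

```text
[ 0.5 -0.2  7.8]
0.0
coil in nest [0.4645 0.1454] -30.0
-29.999999999999996 [-0.41  0.13  1.86 -0.    1.15  1.68]
150.0 [-0.41  0.13  1.86 -0.    1.15 -1.46]
16.9917 [ 0.4479571  -0.182514    0.26994548]
253 175
193 115
```

View pics/cn.png

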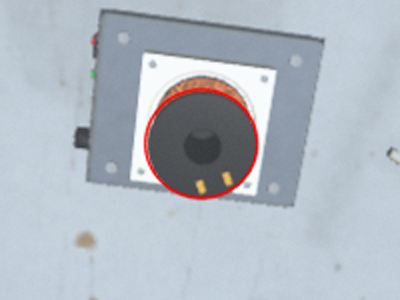

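View pics/pr.png

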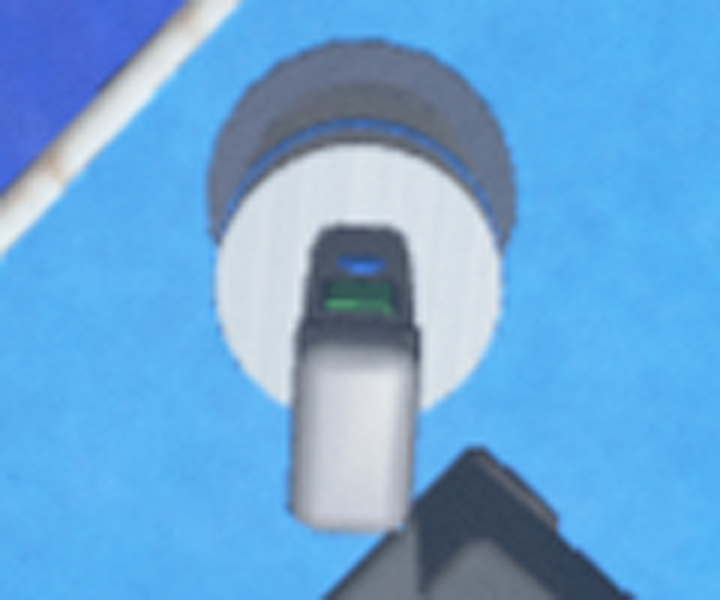

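The coil is seated evenly in the nest, with the white ring gap visible all round. The probe handle shows square to the gripper, with the top-face centre near crop (354,437) and the chamber top near (358,280). Computing its pose and grasping.

Run:
```python
from h import *;from rig import arm
import pickle
D=pickle.load(open("d2.pkl","rb"));c,im=D["pr"]
K=[ray(c,193+u/6,115+v/6,.173) for u,v in((297,347),(418,350),(412,527),(290,524))]
t=np.mean(K,0);print("top",t,[np.linalg.norm(K[i]-K[(i+1)%4]).round(4) for i in range(4)])
d=(K[0]+K[1]-K[2]-K[3]);yaw=np.arctan2(d[1],d[0]);print("wide axis",np.degrees(yaw))
a=ray(c,193+358/6,115+280/6,.087);x,f=fitcirc(c,im,a[0],a[1],.087,.0235,-1);print("cham",x,f)
yaw=(yaw+np.pi/2)%np.pi-np.pi/2   # -> about -30deg
yaw+=np.pi
m=(t[:2]+x)/2 if np.linalg.norm(t[:2]-x)<.004 else None;print("use",m,np.degrees(yaw))
q=quat(yaw);p=m
arm.move_linear([*p,.20],q,v=.2);arm.move_linear([*p,.1163],q,v=.12);arm.dwell(.1);s=arm.read_state();print(s["tool_pos"],s["wrist_force"].round(1))
arm.grip(0.0,40);s=arm.read_state();print(s["finger_gap"],s["finger_force"],s["wrist_force"].round(2),s["tool_pos"],s["time_s"])
pickle.dump((p,yaw),open("g.pkl","wb"))
```

```text
top [ 0.4456516  -0.18303536  0.173     ] [np.float64(0.0149), np.float64(0.0232), np.float64(0.0154), np.float64(0.0232)]
wide axis 147.93150400006525
cham [ 0.44673063 -0.18342684] -25.832340240478516
use [ 0.44619111 -0.1832311 ] 147.93150400006525
[ 0.44687876 -0.18354647  0.11721336] [ 0.3  0.3 -0.3]
0.18512239526434907 41.850149631500244 [-0.66  0.32  2.39] [ 0.44626046 -0.18317912  0.11638751] 19.075
```

Run:
```python
from h import *;from rig import arm
import pickle
p,yaw=pickle.load(open("g.pkl","rb"))
arm.move_linear([*p,.22],quat(yaw),v=.12);arm.move_linear([*p,.27],quat(yaw),v=.2)
X,Y=.4645,.1450;q=quat(np.arctan2(Y,X)+np.pi/2)
arm.move_to([X,Y,.27],q);arm.move_linear([X,Y,.225],q,v=.1);arm.dwell(.4)
s=arm.read_state();print(s["tool_pos"],s["finger_gap"],s["finger_force"],s["time_s"])
c=arm.get_calibration("wrist");im=arm.get_image("wrist");t=arm.get_calibration("scene"),arm.get_image("scene")
pickle.dump((c,im,t,s["tool_pos"]),open("ins.pkl","wb"))
tipz=s["tool_pos"][2]-.1163+.012+.0003
tip=proj(c,[*s["tool_pos"][:2],tipz]);cc=proj(c,[.4645,.1454,.1]);print("tipz",tipz,"tip pred",tip,"coil",cc)
print("scene tip",proj(t[0],[*s["tool_pos"][:2],tipz]),proj(t[0],[X,Y,.1]))
O=np.zeros((600,800,3),np.uint8)
u0,v0=int(cc[0])-65,int(cc[1])-80;print(u0,v0);w=im[v0:v0+120,u0:u0+130];w=cv2.resize(w,None,fx=4,fy=4,interpolation=2);O[:w.shape[0],:w.shape[1]]=w[:600,:800]
u1,v1=[int(k) for k in proj(t[0],[X,Y,.13])];B=cv2.resize(t[1][v1-50:v1+50,u1-35:u1+35],None,fx=4,fy=4,interpolation=2);O[:400,520:800]=B;print(u1-35,v1-50)
save("ins.png",O)
```

```text
[0.46462956 0.14507907 0.22532731] 0.18175623924431006 41.57659649848938 22.7583
tipz 0.12132730880607179 tip pred [253.72230577 187.92229663] coil [253.76971132 179.77483722]
scene tip [217.14668108 202.98456011] [217.63948042 208.5375093 ]
188 99
181 150
```

View pics/ins.png

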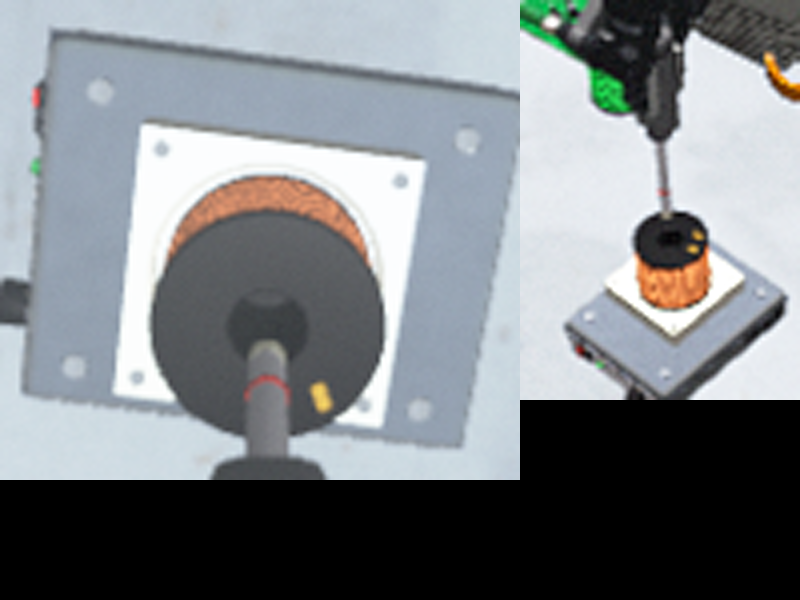

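The stem is centred on the bore laterally (both at crop x ≈ 267), and fore-aft agrees with prediction within about 1 mm. A numeric check, then descend.

Run:
```python
from h import *;from rig import arm
import pickle
c,im,t,tp=pickle.load(open("ins.pkl","rb"))
k,f=fitcirc(c,im,.4645,.1454,.1,.025);tip=ray(c,254.75,188.5,.1213)[:2]
e=k-tip;print("coil",k,f,"tip",tip,"corr",e)
if np.linalg.norm(e)<.003:
    q=quat(np.arctan2(.145,.4645)+np.pi/2);x,y=np.array([.4645,.145])+(tp[:2]-[.4645,.145])*0+e
    for z in(.2,.1805):
        arm.move_linear([x,y,z],q,v=.04);s=arm.read_state();print(s["tool_pos"],s["wrist_force"].round(2))
    arm.dwell(.4);s=arm.read_state();print(s["tool_pos"],s["wrist_force"].round(2),s["finger_force"],s["time_s"])
    c=arm.get_calibration("wrist");im=arm.get_image("wrist");t=arm.get_image("scene");cs=arm.get_calibration("scene")
    cc=proj(c,[*k,.1]);u0,v0=int(cc[0])-50,int(cc[1])-50;print(u0,v0,fitcirc(c,im,*k,.1,.025),cc)
    O=np.zeros((600,800,3),np.uint8);w=cv2.resize(im[v0:v0+100,u0:u0+100],None,fx=5,fy=5,interpolation=2);O[:w.shape[0],:w.shape[1]]=w
    u1,v1=[int(a) for a in proj(cs,[*k,.1])];B=cv2.resize(t[v1-30:v1+30,u1-18:u1+18],None,fx=8,fy=8,interpolation=2);O[:480,510:798]=B
    save("fin.png",O)
```

```text
coil [0.46452496 0.14540085] -28.716590881347656 tip [0.46552699 0.14486117] corr [-0.00100203  0.00053968]
[0.46363247 0.14556202 0.20002456] [-0.55  0.75 -0.73]
[0.46347925 0.14555428 0.1803608 ] [-0.03 -0.24 -0.96]
[0.46354905 0.14555234 0.18062785] [ 0.26 -0.82 -0.64] 41.57595455646515 24.6667
204 148 (array([0.46521957, 0.14615333]), np.float64(-25.90167999267578)) [254.90183562 198.53749234]
```

View pics/fin.png

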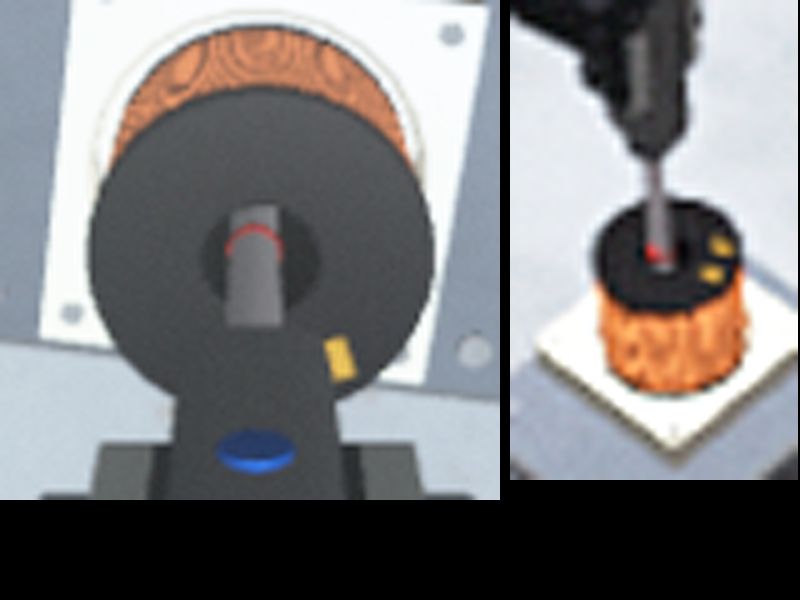

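The ring is level with the top face. The stem is about 1 mm left of the bore centre in the wrist view (stem x ≈ 255, bore x ≈ 262 in the crop), and the scene view also shows it to the left. I'll correct this using numeric fits in both cameras.

```bash
cat > chk.py <<'E'
from h import *;from rig import arm
def chk(tag,pic=None):
    out=[];tiles=[]
    for n,h in(("wrist",0),("scene",0)):
        c=arm.get_calibration(n);im=arm.get_image(n)
        k,f=fitcirc(c,im,.465,.1455,.1,.025)
        V=np.array(c["view"]);o=-V[:3,:3].T@V[:3,3]
        d=o[:2]-k;d/=np.linalg.norm(d)          # towards the camera
        a=np.int32(im);m=(a[:,:,0]>a[:,:,1]+45)&(abs(a[:,:,1]-a[:,:,2])<25)
        u,v=proj(c,[*k,.1]);w=14 if n=="wrist" else 7
        mm=np.zeros_like(m);mm[int(v-w):int(v+w),int(u-w):int(u+w)]=True;ys,xs=np.nonzero(m&mm)
        wt=(a[ys,xs,0]-a[ys,xs,1]).astype(float);pu,pv=(xs*wt).sum()/wt.sum(),(ys*wt).sum()/wt.sum()
        r=ray(c,pu,pv,.1)[:2]-d*.0035*2/np.pi*1.2 # visible near-side arc -> axis
        lat=np.array([-d[1],d[0]]);e=r-k
        print(tag,n,"coil",k.round(4),round(f,1),"n",len(xs),"ring-coil mm: lateral",(e@lat*1e3).round(2),"to camera",(e@d*1e3).round(2),"lat dir",lat.round(2))
        i=im.copy()
        tiles.append(cv2.resize(i[int(v)-30:int(v)+30,int(u)-30:int(u)+30],(400,400),interpolation=2))
    if pic: save(pic,np.hstack(tiles))
E
python3 - <<'E'
from chk import *
chk("before")
s=arm.read_state();k=np.array([.46522,.14615]);c=arm.get_calibration("wrist");r=ray(c,255,198.2,.1)[:2];e=k-r;print("e",e)
E
```

```text
before wrist coil [0.4651 0.1461] -25.9 n 16 ring-coil mm: lateral 1.0 to camera 0.03 lat dir [-0.95 -0.31]
before scene coil [0.4636 0.1407] -29.2 n 4 ring-coil mm: lateral -3.5 to camera -3.8 lat dir [ 0.86 -0.52]
e [0.00078742 0.00047772]
```

No picture views left, so I'll continue numerically: apply the correction both cameras agree on, then inspect pixel values in the scene view.

Run:
```python
from chk import *
s=arm.read_state();q=s["eef_rot"]
q=quat(np.arctan2(.145,.4645)+np.pi/2)
p=np.array([.4645-.0010+.00095,.145+.00054+.00031]);arm.move_linear([*p,.1805],q,v=.02);arm.dwell(.3);print(arm.read_state()["tool_pos"],arm.read_state()["wrist_force"].round(2))
chk("after")
c=arm.get_calibration("scene");a=np.mean([np.float32(arm.get_image("scene")) for _ in range(3)],0)
k,_=fitcirc(c,a.astype(np.uint8),.465,.1455,.1,.025);u,v=proj(c,[*k,.1]);print("coil px",u,v,"bottom-up dir",proj(c,[*k,.13])-[u,v])
U,V=int(round(u)),int(round(v));print("cols",U-10,"rows",V-14)
print((a[V-14:V+9,U-10:U+11].mean(2)).astype(int));print((a[V-14:V+9,U-10:U+11,0]-a[V-14:V+9,U-10:U+11,1]).astype(int)[8:])
c=arm.get_calibration("wrist");im=np.mean([np.float32(arm.get_image("wrist")) for _ in range(3)],0);k,_=fitcirc(c,im.astype(np.uint8),.465,.1455,.1,.025);u,v=proj(c,[*k,.1]);print("wrist coil px",u,v);U,V=int(u),int(v)
print("cols",U-15,"rows",V-16);print(im[V-16:V+16,U-15:U+16].mean(2).astype(int))
print((im[V-10:V+6,U-9:U+10,0]-im[V-10:V+6,U-9:U+10,1]).astype(int))
```

```text
[0.46443995 0.14585143 0.18049996] [-1.36  0.25 -0.62]
after wrist coil [0.4647 0.1461] -25.9 n 16 ring-coil mm: lateral -0.32 to camera -0.02 lat dir [-0.96 -0.29]
after scene coil [0.4633 0.1408] -29.2 n 5 ring-coil mm: lateral -1.05 to camera -3.57 lat dir [ 0.86 -0.52]
coil px 218.32778113413303 209.72108634027765 bottom-up dir [-0.71934494 -7.79349859]
cols 208 rows 196
[[235 235 237 238 242 193  85  42  45  44  76 161 233 238 235 233 231 228
  226 226 225]
 [235 235 236 236 239 230 192 125  72  65 157 232 239 236 234 232 230 229
  228 228 225]
 [234 235 236 236 237 239 245 216 140 117 223 241 236 234 233 231 231 230
  230 230 228]
 [236 236 235 235 236 238 242 215 150 122 210 237 236 233 234 233 231 232
  232 233 232]
 [235 236 235 236 237 236 241 212 146 118 189 234 236 234 235 234 233 233
  233 234 233]
 [236 234 234 236 236 237 241 217 152 121 184 226 240 241 238 237 235 234
  234 235 233]
 [236 234 235 236 239 241 236 211 156 129 151 164 204 222 221 230 238 238
  235 234 233]
 [236 236 236 239 236 226 166  94 114 132  97  43  24  28  56 139 204 230
  237 236 235]
 [236 238 
[... 7120 characters left out ...]
-1 -1 -1 -1  0 -2  0  1 -1 -3 -4 -1 -1]
 [-2 -3 -2 -2 -2 -2 -1 -1 11 19 16 13  3  0  0 -1 -2 -1 -1]
 [-3 -2 -1 -2 -1 -1 10 41 85 83 88 84 42  8  0 -3 -3 -2 -3]
 [-2 -2 -2 -2 -1 15 51 63 57 40 46 63 88 55 11 -1 -2 -2 -2]
 [-2 -1 -1 -1  3 42 40 23  7 -1  0 13 40 65 47  5 -1 -2 -3]
 [-3 -2 -2 -3 35 32  9 -1  0  0  0  0  0 20 53 35 -1 -2 -1]
 [-3 -3 -2 -2 66 34 -1 -1 -1 -1  0  0  0 -1 43 40 -1 -1 -1]
 [-2 -4 -1 -1 51 25 -1 -1 -1  0  0  0  0 -1 31 29 -2 -2 -2]
 [-4 -2 -3 -2 15  5 -1 -1 -1  0 -1  0  0 -1 28 26 -1 -2 -1]
 [-2 -2 -3 -2 -1  0  0  0 -1 -1 -1  0 -1 -1 11 10 -1 -2 -3]
 [-2 -1 -2 -3 -1 -1 -1 -1 -1 -1 -1  0 -1  0  0 -1 -3 -1 -2]
 [-3 -2 -3 -2 -1 -2  0  0  0  0  1  0 -1  0  0 -1 -3 -1 -1]]
```

Both cameras agree on a residual of about 0.8 mm in +tangential. The radial error is about 0, and the ring height is within about 2 mm. One small correction, then hand in.

Run:
```python
from chk import *
q=quat(np.arctan2(.145,.4645)+np.pi/2)
arm.move_linear([.46445+.00024,.14585-.00076,.1805],q,v=.02);arm.dwell(.5)
chk("end")
s=arm.read_state();print(s["tool_pos"],s["finger_force"],s["wrist_force"].round(2),abs(s["qvel"]).max(),s["time_s"])
print(arm.hand_in())
```

```text
end wrist coil [0.4645 0.1457] -26.0 n 16 ring-coil mm: lateral -0.6 to camera -0.54 lat dir [-0.96 -0.29]
end scene coil [0.4636 0.1407] -29.3 n 4 ring-coil mm: lateral 2.15 to camera 2.33 lat dir [ 0.86 -0.52]
[0.46466681 0.14510036 0.18049785] 41.57550573348999 [ 0.29 -0.75 -1.43] 0.001617277502375238 26.6667
the job is handed in; nothing more can be done
None
```

The job is handed in, but no verdict came back: the coil was seated in the nest and let go, and the probe is held in the bore with the red ring about level with the coil's top face. The last wrist-camera fit put the ring under 1 mm off the bore axis; the coarse scene-camera fit (4 red pixels) read 2–3 mm, so centring within 3 mm is likely but not certain.

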